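# Clear the brush, then hold the hand microscope over the ring slot

### The job

The flat brush has been left lying across the steel drive ring on the roundness tester: lay it flat in the brush bay of the blue tool tray, bristles in the wide end, and let it go. Then lift the hand microscope out of its cradle, carry it over the things on the granite and hold it upright with its lens about 10 mm above the middle of the slot in the ring's top face, its broad sides parallel to the slot, touching neither the ring nor the tester. Finish like that, with the gripper still holding the microscope steady in the air; leave the ring and everything else where they are.

Things in the scene. Friction and masses are not known exactly. Their poses are not given: they have to be found in the camera images.
- brush: flat cleaning brush, 170 mm long, 14 mm thick, about 60 g, starting flat across the top of the ring. Origin: centre of its underside at mid-length; x runs to the bristles, z up. Wooden handle 14 mm wide and high from x = -85 to +26 mm, 24 mm wide shoulder to +40, head (steel ferrule, cream bristles) 36 mm wide to +85. Centre of mass near x = +4 mm
- bristle_tip (a point): tip of the brush's bristles, 85 mm from its origin along x
- tray: blue tool tray, fixed, 206 x 140 x 15 mm, floor 3 mm thick. Origin: centre of its underside; two bays 198 mm long run along x, the brush bay (68 mm wide) at +y, another (60 mm wide) with the pin spanner at -y; walls rise 12 mm above the floor
- brush_bay (a point): centre of the brush bay's floor, axes as the tray's; the brush belongs centred here, bristles to +x. Blocks as high as the walls narrow the bay to a 30 mm neck for the handle below x = -50 mm and to 48 mm for the head above x = +50 mm; between them it is 68 mm wide: room for fingers opened to about 30 mm
- microscope: white and blue cordless hand microscope, 125 mm tall, 0.13 to 0.25 kg, starting nose down in the cradle, axes as the cradle's. Origin: centre of the nose's rim, z up. Black round nose, 30 mm across, to z = 40 mm; above it to z = 125 mm a flat-sided body, 44 mm along x, 34 mm along y. The 44 mm broad sides are parallel to x: grip across them
- lens (a point): centre of the microscope's nose rim (the lens), the microscope's lowest point; same as its origin
- cradle: grey cradle of the microscope, fixed. Origin: centre of its underside. Foot 90 x 80 x 10 mm; on it a rectangular well, 65 mm along x and 55 mm along y outside, open inside 47 x 37 mm, its rim 62 mm above the granite. The nose stands on the well's floor at z = 10 mm, so the nose must be lifted 52 mm to be clear of the rim
- drive_ring: loose hardened steel ring lying on the turntable, 90 mm outside, 50 mm inside, 24 mm high, 0.8 kg. Origin: centre of its underside, z up, x towards its slot
- slot (a point): middle of the mouth of the slot in the ring's top face, at the height of the top face, 35 mm from the ring's axis; axes as the ring's. The slot, dark inside, is 10 mm wide and 7 mm deep and runs right across the ring's wall along x (radially), 20 mm long
- tester: roundness tester, fixed. Origin: on the turntable's axis at the height of the granite. Steel turntable, 144 mm across, its top 65 mm above the granite; grey base plate 200 mm (x) by 510 mm (y, from -100 to +410 mm); at y = +290 to +400 mm a white and blue column 430 mm tall, with a carriage and a hanging probe that reach in to y = +163 mm, no lower than 190 mm
- v_block: bystander: dark steel V-block with a ground pin lying in it, 64 x 50 x 51 mm. Origin: centre of its underside
- spirit_bottle: bystander: white plastic bottle with a red cap, 52 mm in diameter, 120 mm tall. Origin: centre of its underside
- gauge_stack: bystander: gauge blocks on an aluminium stand, 50 x 44 x 82 mm. Origin: centre of its underside
- drilled_disc: bystander: aluminium disc full of holes, 80 mm in diameter, 12 mm high. Origin: centre of its underside
- bearing_a: bystander: small ball bearing, 22 mm in diameter, 7 mm high, lying flat. Origin: centre of its underside
- bearing_b: bystander: another such bearing
- bearing_c: bystander: another such bearing
- pin_spanner: bystander: flat steel pin spanner with a red grip, 135 x 34 x 12 mm, lying in the tray's other bay. Origin: centre of its underside
Not all that is in view belongs to the job. Of the things that look like the microscope, the larger one is meant. There is more than one size of the tray; the one meant has the size given above.

How it is judged:
On the way, in this order (a step that is already met when the one before it is completed fails the run):
1. the brush lies flat in the brush bay, bristles in the wide end, let go, with the microscope still in its cradle (x of brush in the frame of brush_bay between -0.02 and 0.02 m and y of brush in the frame of brush_bay between -0.014 and 0.014 m and z of brush in the frame of brush_bay between -0.005 and 0.006 m and x of bristle_tip in the frame of brush_bay above 0.06 m and angle between brush's own z axis and vertical below 0.1 rad and contact force between the fingers and brush below 0.1 N and linear speed of brush below 0.03 m/s and distance of microscope from where it was at the start of the episode below 0.02 m), for 0.2 s.
2. the microscope has been lifted clear of the cradle by the gripper (z of lens in the frame of cradle above 0.062 m and contact force between the fingers and microscope above 2 N), for 0.2 s.
At the end, for the whole second after the job is handed in: Microscope gripped (over 2 N), still, upright within 0.1 rad, lens within 7 mm sideways of the slot's middle and 4 to 17 mm above it, x within 0.17 rad of the slot, clear of ring and tester. Brush flat, released, in its bay, bristles at +x. Ring moved under 10 mm, bystanders under 20 mm (horizontal distance between lens and slot below 0.007 m and z of lens in the frame of slot between 0.004 and 0.017 m and angle between each of microscope, brush's own z axis and vertical below 0.1 rad and angle between the x axis of microscope and the x axis of drive_ring, either way round below 0.17 rad and contact force between the fingers and microscope above 2 N and contact force between microscope and drive_ring below 0.05 N and contact force between microscope and tester below 0.05 N and linear speed of microscope below 0.02 m/s and angular speed of microscope below 0.15 rad/s and x of brush in the frame of brush_bay between -0.02 and 0.02 m and y of brush in the frame of brush_bay between -0.014 and 0.014 m and z of brush in the frame of brush_bay between -0.005 and 0.006 m and x of bristle_tip in the frame of brush_bay above 0.06 m and contact force between the fingers and brush below 0.1 N and linear speed of brush below 0.03 m/s and distance of each of v_block, spirit_bottle, gauge_stack, drilled_disc, bearing_a, bearing_b, bearing_c, pin_spanner from where it was at the start of the episode below 0.02 m and distance of drive_ring from where it was at the start of the episode below 0.01 m); the arm keeps its last pose, push and grip.
It fails at once if the microscope touches the ring or the tester (contact force between microscope and drive_ring above 0.5 N or contact force between microscope and tester above 0.5 N).
It fails at once if a bystander is knocked over (angle between any of v_block, spirit_bottle, gauge_stack, drilled_disc, bearing_a, bearing_b, bearing_c, pin_spanner's own z axis and vertical above 0.5 rad).
It also fails if it takes over 61 s, if anything falls off the work surface, if the arm or the gripper's body presses on something with over 40 N, if the wrist force passes 120 N, or if a joint passes its speed limit or range.

### The arm

A 7-joint arm with a two-finger parallel gripper is mounted at the origin on the work surface. World frame = base frame: x ahead of the robot, y to its left, z up, the work surface at z = 0. Lengths are in m, angles in rad, forces in N, time in s.
With the tool pointing down it reaches from about 0.4 to 0.875 m from the base axis. Payload 6.5 kg.
Tool frame: the origin (TCP) lies between the finger pads; the fingertips stand 22 mm ahead of it and the grasp point (between the pads) lies 3 mm ahead of it; z points along the fingers, y is the direction in which the jaws open and shut (so a half turn about z gives the same grasp; the last joint's range is limited). The gripper opens to 85 mm and grips with 20 to 120 N. Pads are 22 mm wide; open, the fingers measure 114 mm over their backs; the gripper's body (76 mm by 85 mm) begins 54 mm behind the grasp point. The pads swing forward as they close: fully open they stand 13 mm farther back than shut.
Start: joints at [1.172, 0.536, -0.004, 1.538, 0.003, 1.067, -0.071], TCP at [0.212, -0.614, 0.253] pointing down, gripper open.
Joint ranges: [-2.7, 2.7], [-0.37, 2.16], [-1.27, 1.26], [0.24, 2.4], [-1.31, 4.45], [0.19, 1.91], [-2.76, 2.76]. Speed limits (rad/s): [2.39, 2.39, 3.14, 3.14, 3.14, 3.14, 3.14].

### API

Orientations are given as a unit quaternion [w, x, y, z].
In Python, from bench import bot gives the robot as it stands. Calls block until the motion is done:
- bot.move_ptp(position, orientation): joint-space move of the TCP to a pose.
- bot.move_linear(position, v=0.15, frame=None): straight line of the TCP; frame=None keeps the orientation; v is the mean speed in m/s.
- bot.movej(angles): joint-space move.
- bot.gripper_to(opening): finger opening in m; the grip force is fixed at half the most; returns when the fingers have stopped.
- bot.pause(seconds).
- bot.solve_ik(position, orientation): joint angles nearest the present ones, or None.
- bot.capture(name): name is "side" or "top"; returns a dict with "frame" (480x640x3 uint8, red, green, blue), "vertical_fov" (degrees; the focal length in pixels is half the picture's height over the tangent of half this angle, whatever the lens; pixels are square), "cx", "cy" (the principal point, pixels), "world_to_cam" (4x4, takes a point from world to camera coordinates). Camera axes: x right, y down, z forward; pixel columns grow to the right and rows downward; lengths in m; the calibration is good to about 2 mm. A picture is of the moment at which its call begins. There is no depth.
A pose or a line that the arm cannot do raises bot.MotionError and nothing moves.
- bot.close_job(): hands the job in, once; it reports no verdict.
Readings, each from a call of its own:
- bot.get_time_s(): time.
- bot.get_q(): joint angles.
- bot.get_joint_velocities(): joint speeds.
- bot.get_joint_torque(): joint torques, N m.
- bot.get_tool_pos(): TCP position.
- bot.get_tcp_rot(): TCP orientation.
- bot.get_ft_force(): force on the tool from outside, world axes, zero at the start.
- bot.get_ft_torque(): the same for the moment, N m.
- bot.get_width(): finger opening in m.
Only numpy, scipy, OpenCV 4.12 (cv2) and the standard library are available. Lean on these libraries where they do the work, as an engineer would, in place of code of your own. Each camera call takes 0.05 s, during which the arm holds its last target. There are 200 camera calls.

## Working session

There is one attempt and no reset: what is moved stays moved. The work goes in short steps, each a Python script; the robot and the scene stay as the last script left them, time stands still between calls to the robot, and variables do not carry over. Pictures are saved under pics/ and viewed, about 8 in all and at most 12, crops included, and the job is handed in when it is done.

```bash
mkdir -p pics; cat > h.py <<'E'
import numpy as np, cv2
from bench import bot
def cap(n):
    c=bot.capture(n); c['img']=np.array(c['frame'])[:,:,::-1].copy(); c['T']=np.array(c['world_to_cam']); c['f']=240/np.tan(np.radians(c['vertical_fov'])/2); return c
def ray(c,u,v):
    R=c['T'][:3,:3];t=c['T'][:3,3]; d=R.T@np.array([(u-c['cx'])/c['f'],(v-c['cy'])/c['f'],1]); return -R.T@t,d
def onz(c,u,v,z):
    o,d=ray(c,u,v); return o+d*(z-o[2])/d[2]
def proj(c,p):
    q=c['T'][:3,:3]@np.asarray(p)+c['T'][:3,3]; return np.array([c['f']*q[0]/q[2]+c['cx'],c['f']*q[1]/q[2]+c['cy']])
E
python3 - <<'E'
from h import *
for n in('top','side'):
    c=cap(n); cv2.imwrite(f'pics/{n}0.png',c['img']); o,d=ray(c,320,240); print(n,c['vertical_fov'],c['cx'],c['cy'],o.round(3),d.round(3))
    print({k:v for k,v in c.items() if k not in('frame','img','T','world_to_cam')})
print(bot.get_time_s(),bot.get_tcp_rot(),bot.get_width())
E
```

```text
top 49.601296835688444 331.8793376038351 240.9730965053261 [ 0.248 -0.076  1.157] [ 0.216  0.025 -0.976]
{'vertical_fov': 49.601296835688444, 'cx': 331.8793376038351, 'cy': 240.9730965053261, 'f': np.float64(519.3921518193628)}
side 49.3527277110849 310.02975462896006 239.7725661732022 [0.17  0.646 0.88 ] [ 0.269 -0.662 -0.7  ]
{'vertical_fov': 49.3527277110849, 'cx': 310.02975462896006, 'cy': 239.7725661732022, 'f': np.float64(522.364940533196)}
0.1 [-7.11318089e-04  9.86182873e-01  1.65658694e-01 -1.80325039e-04] 0.08568703997444528
```

View pics/top0.png

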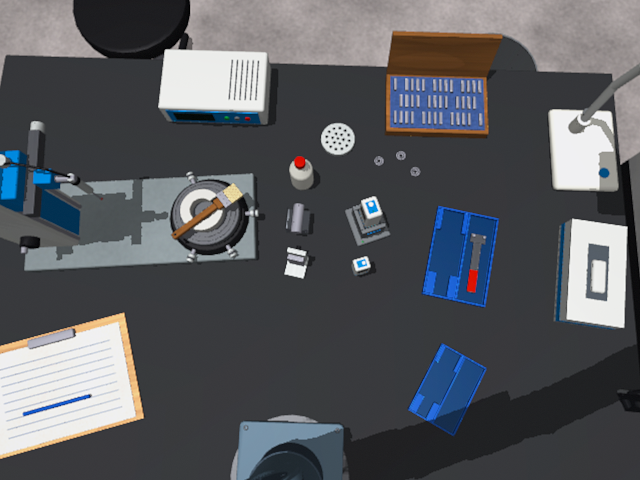

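View pics/side0.png

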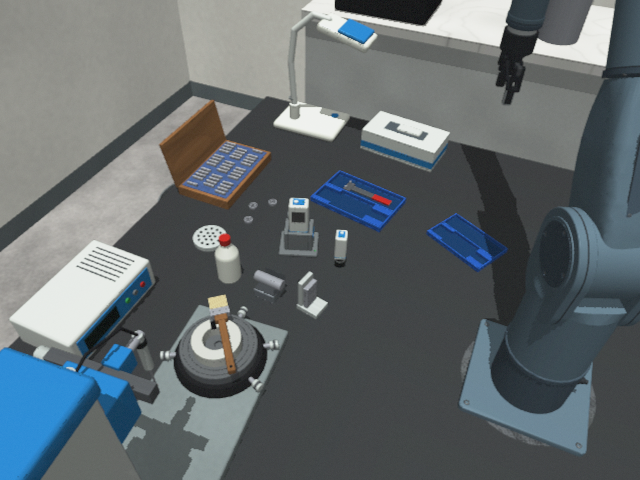

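Candidates:
- **Microscope:** (370,210) is the larger one, standing in the grey cradle. (361,266) is smaller and has no cradle.
- **Tray:** (460,256) is the larger one and holds the spanner. (447,389) is smaller and empty.
- **Brush:** only one, at (207,212), lying over the ring.

I choose the larger microscope and tray, and will check both in a close crop.

```bash
python3 - <<'E'
from h import *
t=cv2.imread('pics/top0.png'); s=cv2.imread('pics/side0.png')
def cr(i,u,v,w,h,k): return cv2.resize(i[v:v+h,u:u+w],None,fx=k,fy=k,interpolation=cv2.INTER_CUBIC)
# 800x600 : top row ring(100x75 x4) , tray(100x... ) ; bottom side ring, cradle
a=np.hstack([cr(t,160,170,100,100,4)[:300*1+100],cr(t,418,202,100,110,4)[:400]])
b=np.hstack([cr(t,338,185,70,50,4),cr(s,270,190,60,50,4),cr(s,170,285,70,50,4)])
b=cv2.copyMakeBorder(b,0,0,0,800-b.shape[1],cv2.BORDER_CONSTANT)
cv2.imwrite('pics/crop0.png',np.vstack([a,b]))
E
```

```text
(no output)
```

View pics/crop0.png

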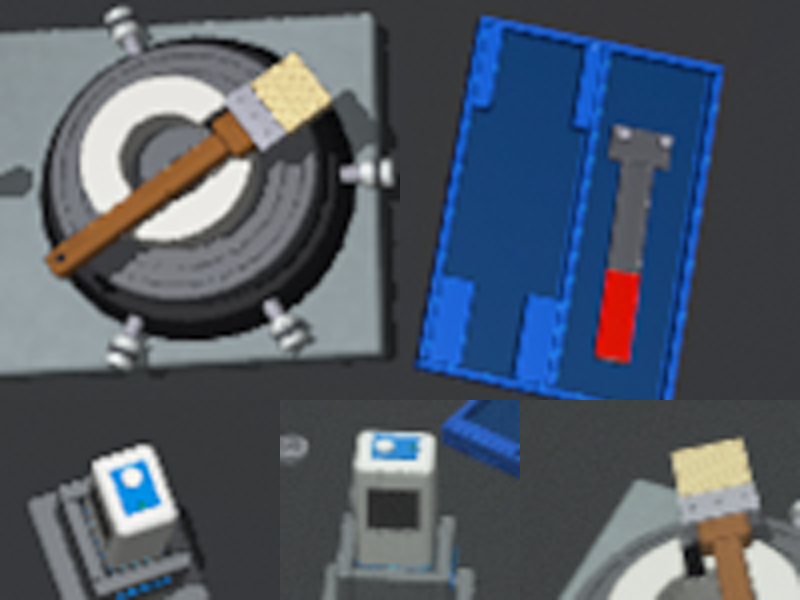

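The crop confirms it. The large microscope stands in the cradle, the large tray's brush bay is on the image-left with the neck at the bottom (so +x is image-up), and the slot sits under or beside the brush neck at about (212,324) in the side view. Next I measure.

```bash
python3 - <<'E'
from h import *
def big(m): 
    n,l,s,c=cv2.connectedComponentsWithStats(m.astype(np.uint8)); k=1+np.argmax(s[1:,4]); return l==k
c=cap('top'); 
for nm in('top','side'):
    c=cap(nm); hsv=cv2.cvtColor(c['img'],cv2.COLOR_BGR2HSV); H,S,V=[hsv[...,i].astype(int) for i in range(3)]
    roi=np.zeros(H.shape,bool); 
    if nm=='top': roi[170:260,160:260]=1
    else: roi[285:390,170:290]=1
    brown=big(roi&(H<18)&(S>110)&(V>40)); cream=big(roi&(H>15)&(H<35)&(S>50)&(V>130))
    v,u=np.nonzero(brown); v2,u2=np.nonzero(cream)
    P=np.array([onz(c,a,b,.1)[:2] for a,b in zip(u,v)]); Q=np.array([onz(c,a,b,.1)[:2] for a,b in zip(u2,v2)])
    d=np.linalg.svd(P-P.mean(0))[2][0]; d*=np.sign(d@(Q.mean(0)-P.mean(0))); n=np.array([-d[1],d[0]])
    A=np.vstack([P,Q])@d
    print(nm,'brush th',np.degrees(np.arctan2(d[1],d[0])),'handle end s',(P@d).min(),'tip',(Q@d).max(),'len',A.max()-A.min(),'lat handle',np.median(P@n),'lat bristle',(Q@n).min(),(Q@n).max(), 'mid',d*(A.max()+A.min())/2+n*np.median(P@n))
    # tray
    roi[:]=0
    if nm=='top': roi[195:315,415:510]=1
    else: roi[165:235,300:415]=1
    m=big(roi&(H>100)&(H<125)&(S>150)).astype(np.uint8)
    h=cv2.convexHull(max(cv2.findContours(m,0,2)[0],key=cv2.contourArea))
    W=np.array([onz(c,a,b,.015)[:2] for a,b in h[:,0]])
    r=cv2.minAreaRect((W*1000).astype(np.float32)); print('tray',r)
    # microscope top face
    roi[:]=0
    if nm=='top': roi[190:225,355:390]=1
    else: roi[192:215,280:318]=1
    m=big(roi&(((V>150)&(S<60))|((H>95)&(H<115)&(S>120)))).astype(np.uint8); m=cv2.morphologyEx(m,cv2.MORPH_CLOSE,np.ones((7,7)))
    h=cv2.convexHull(max(cv2.findContours(m,0,2)[0],key=cv2.contourArea))
    W=np.array([onz(c,a,b,.135)[:2] for a,b in h[:,0]])
    print('mic',cv2.minAreaRect((W*1000).astype(np.float32)),m.sum())
    w=big(((H>95)&(H<115)&(S>120)&(roi))); v,u=np.nonzero(w); print('blue label',np.mean([onz(c,a,b,.135) for a,b in zip(u,v)],0))
E
```

```text
top brush th -49.21591903178525 handle end s 0.11711967109454366 tip 0.28517898559208044 len 0.16805931449753678 lat handle 0.5305718453002142 lat bristle 0.5129098363319338 0.5480976655212291 mid [0.53312938 0.19426941]
tray ((476.27728271484375, -362.1326599121094), (142.56663513183594, 208.0830841064453), 79.44583892822266)
mic ((546.6217651367188, -151.33139038085938), (42.613826751708984, 32.916812896728516), 20.801050186157227) 322
blue label [ 0.54576812 -0.15268206  0.135     ]
side brush th -49.49709599798665 handle end s 0.1088642489622452 tip 0.28317805997338164 len 0.17431381101113644 lat handle 0.5346633791324191 lat bristle 0.5167693249732306 0.5513603460584808 mid [0.53385673 0.19820749]
tray ((476.01654052734375, -354.3900146484375), (153.03199768066406, 212.0066680908203), 79.4131851196289)
mic ((546.0323486328125, -146.452880859375), (42.04374694824219, 33.855167388916016), 25.063579559326172) 211
blue label [ 0.52272718 -0.17928876  0.135     ]
```

```bash
cat >> h.py <<'E'
def down(deg):
    a=np.radians(deg)/2; return [0,float(np.cos(a)),float(np.sin(a)),0]
TR=-10.6; BAY=np.array([.4834,-.3305]); BR=-49.35; BM=np.array([.5328,.1948]); MIC=np.array([.5463,-.1495])
def u(deg): return np.array([np.cos(np.radians(deg)),np.sin(np.radians(deg))])
E
python3 - <<'E'
from h import *
g=BM+.006*u(BR); p=BAY+.006*u(TR)
for k in(0,180):
    for nm,xy,a in(('b',g,BR),('t',p,TR),('m',MIC,22)):
        for z in(.2,.1125 if nm!='t' else .0265):
            q=bot.solve_ik([*xy,z],down(a+k)); print(k,nm,z,None if q is None else np.round(q,2))
k=0
bot.gripper_to(.04)
bot.move_ptp([*g,.20],down(BR+k)); bot.move_linear([*g,.1125],v=.08)
print(bot.get_tool_pos(),bot.get_ft_force(),bot.get_time_s())
for n in('top','side'):
    c=cap(n); cv2.imwrite(f'pics/{n}1.png',c['img'])
t=cv2.imread('pics/top1.png')[160:270,150:290];s=cv2.imread('pics/side1.png')[270:380,160:300]
cv2.imwrite('pics/c1.png',cv2.resize(np.hstack([t,s]),None,fx=2.8,fy=2.8,interpolation=cv2.INTER_CUBIC))
E
```

```text
0 b 0.2 [-1.06  0.63  0.91  1.84 -0.6   0.97 -2.32]
0 b 0.1125 [-1.05  0.8   0.9   1.89 -0.82  0.88 -2.15]
0 t 0.2 [ 0.52  0.5   0.    1.75 -0.    0.9  -1.23]
0 t 0.0265 [ 0.5   0.76  0.03  1.81 -0.04  0.57 -1.21]
0 m 0.2 [ 0.39  0.47 -0.26  1.8   0.15  0.89 -1.13]
0 m 0.1125 [ 0.35  0.6  -0.22  1.85  0.19  0.71 -1.16]
180 b 0.2 [ 0.29  0.69 -1.    1.76  0.65  1.07 -0.24]
180 b 0.1125 [ 0.08  0.7  -0.69  1.82  0.59  0.83 -0.19]
180 t 0.2 [ 0.98  0.58 -0.63  1.72  0.4   0.98  1.58]
180 t 0.0265 [ 0.89  0.82 -0.51  1.79  0.59  0.69  1.43]
180 m 0.2 [ 0.93  0.72 -1.07  1.77  0.71  1.1   1.57]
180 m 0.1125 [ 0.93  0.89 -1.08  1.82  0.92  1.04  1.43]
[0.53711865 0.19032075 0.11299394] [-0.62424946 -0.89894406  0.03760613] 5.05
```

View pics/c1.png

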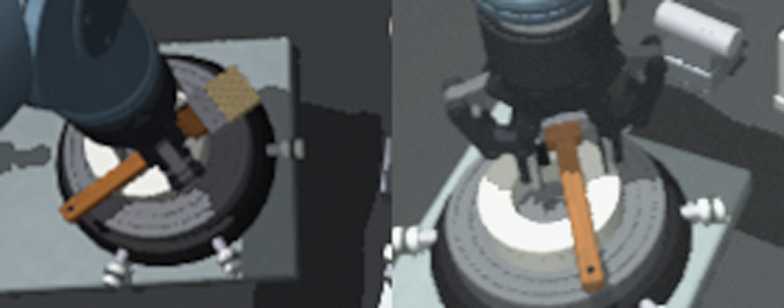

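The fingers straddle the handle just behind the shoulder, clear of the ring. I close, lift and carry.

```bash
python3 - <<'E'
from h import *
g=BM+.006*u(BR); p=BAY+.006*u(TR)
bot.gripper_to(0.0); print('w',bot.get_width(),bot.get_ft_force())
bot.move_linear([*g,.24],v=.12); print('w',bot.get_width(),bot.get_time_s())
bot.move_ptp([*p,.24],down(TR)); bot.move_linear([*p,.06],v=.15)
print('w',bot.get_width(),bot.get_tool_pos(),bot.get_ft_force(),bot.get_time_s())
for n in('top','side'):
    c=cap(n); cv2.imwrite(f'pics/{n}2.png',c['img'])
t=cv2.imread('pics/top2.png')[185:325,400:540];s=cv2.imread('pics/side2.png')[130:270,290:430]
cv2.imwrite('pics/c2.png',cv2.resize(np.hstack([t,s]),None,fx=2.8,fy=2.8,interpolation=cv2.INTER_CUBIC))
E
```

```text
w 0.012057321798922457 [-1.38150368 -0.03159479  6.03586192]
w 0.012374569366865555 6.7167
w 0.01235141890652066 [ 0.48983759 -0.33207289  0.06088195] [ 0.06007462 -1.05600244 -1.15171611] 9.9667
```

View pics/c2.png

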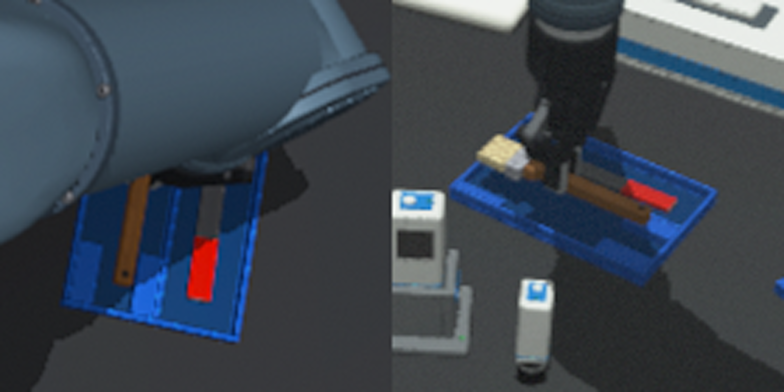

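The brush is held level over the bay. I check its pose in the bay frame by mask.

```bash
python3 - <<'E'
from h import *
for nm in('top','side'):
    c=cap(nm); hsv=cv2.cvtColor(c['img'],cv2.COLOR_BGR2HSV); H,S,V=[hsv[...,i].astype(int) for i in range(3)]
    roi=np.zeros(H.shape,bool)
    if nm=='top': roi[235:300,415:460]=1
    else: roi[170:225,450-110:390]=1
    m=(roi&(H>=5)&(H<18)&(S>100)&(V>40)).astype(np.uint8); 
    n,l,st,_=cv2.connectedComponentsWithStats(m); v,uu=np.nonzero(l==1+np.argmax(st[1:,4]))
    P=np.array([onz(c,a,b,.048)[:2] for a,b in zip(uu,v)]); L=np.c_[(P-BAY)@u(TR),(P-BAY)@u(TR+90)]
    d=np.linalg.svd(L-L.mean(0))[2][0]; print(nm,len(L),'end x',L[:,0].min(),L[:,0].max(),'y mid',L.mean(0),'ang',np.degrees(np.arctan2(d[1],d[0])))
E
```

```text
top 241 end x -0.08454613615920425 0.002801862459270696 y mid [-0.04108288 -0.00021584] ang 179.04303717928752
side 184 end x -0.08456884722534375 -0.0007892968110007111 y mid [-0.04330335  0.00499044] ang 177.91766713809005
```

```bash
python3 - <<'E'
from h import *
p=BAY+.006*u(TR)
bot.move_linear([*p,.035],v=.1); print(bot.get_ft_force())
bot.move_linear([*p,.0275],v=.03); print(bot.get_tool_pos(),bot.get_ft_force())
bot.gripper_to(.030); bot.pause(.1); bot.move_linear([*p,.10],v=.1); print(bot.get_width(),bot.get_time_s())
# hover clear of the tray, near the microscope
bot.move_ptp([*MIC,.26],down(22)); bot.gripper_to(.075)
c=cap('side'); cv2.imwrite('pics/side3.png',c['img']); c=cap('top'); cv2.imwrite('pics/top3.png',c['img']);print(bot.get_time_s())
t=c['img'][150:330,150:510]; s=cv2.imread('pics/side3.png')[150:400,160:420]
cv2.imwrite('pics/c3.png',np.hstack([cv2.resize(t,(400,200)),cv2.resize(s,(400,385))[:200],]) if 0 else np.vstack([cv2.resize(t,(720,360)),]))
cv2.imwrite('pics/c3.png',np.hstack([cv2.resize(cv2.imread('pics/side3.png')[130:260,280:430],(400,347),interpolation=2),cv2.resize(cv2.imread('pics/side3.png')[280:410,160:310],(400,347),interpolation=2)]))
E
```

```text
[ 0.28822274 -0.09662666 -0.49116405]
[ 0.48927774 -0.33155616  0.02745227] [-0.08673693 -0.59945166 -0.03910838]
0.0300098294474093 12.2583
13.8417
```

View pics/c3.png

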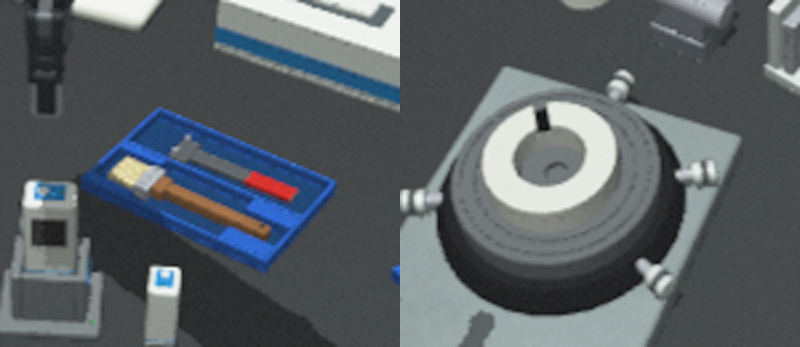

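View pics/top3.png

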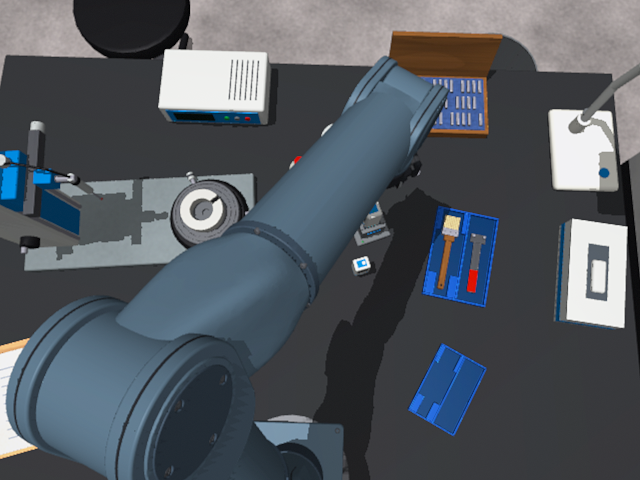

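The brush lies flat in the bay with its bristles at the wide end. The slot is now visible, at about (212,201) in the top view and (213,325) in the side view. I measure the ring and slot in both.

```bash
cat > ring.py <<'E'
from h import *
def meas(c,nm):
    g=cv2.cvtColor(c['img'],cv2.COLOR_BGR2GRAY)
    # rectify the ring's top plane: 0.5 mm per pixel, centre X0
    X0=np.array([.545,.200]); N=240
    w=np.array([[X0[0]-.06,X0[1]-.06],[X0[0]+.06,X0[1]-.06],[X0[0]+.06,X0[1]+.06],[X0[0]-.06,X0[1]+.06]])
    src=np.float32([proj(c,[*p,.089]) for p in w]); dst=np.float32([[0,0],[N,0],[N,N],[0,N]])
    M=cv2.getPerspectiveTransform(src,dst); r=cv2.warpPerspective(g,M,(N,N),flags=cv2.INTER_CUBIC)
    m=cv2.morphologyEx((r>175).astype(np.uint8),cv2.MORPH_OPEN,np.ones((5,5)))
    h=cv2.convexHull(max(cv2.findContours(m,0,2)[0],key=cv2.contourArea))
    (cx,cy),rad=cv2.minEnclosingCircle(h); e=cv2.fitEllipse(h)
    cen=np.array(e[0]); yy,xx=np.mgrid[:N,:N]; rr=np.hypot(xx-cen[0],yy-cen[1])/2
    d=(r<90)&(rr>27)&(rr<43); n,l,s,ce=cv2.connectedComponentsWithStats(d.astype(np.uint8)); k=1+np.argmax(s[1:,4])
    ww=np.clip(150-r.astype(float),0,None)*(rr>26)*(rr<44)*(np.hypot(xx-ce[k][0],yy-ce[k][1])<24)
    sc=np.array([(ww*xx).sum(),(ww*yy).sum()])/ww.sum()
    W=lambda q:X0+(np.asarray(q)-N/2)*.0005
    v=W(sc)-W(cen)
    print(nm,'ellipse',W(cen).round(4),np.array(e[1])/2,'circ',W((cx,cy)).round(4),rad/2,'slot',W(sc).round(4),'area',s[k,4]/4,'dist',np.hypot(*v),'ang',np.degrees(np.arctan2(v[1],v[0])))
    return r
if __name__=='__main__':
    R=[]
    for nm in('top','side'):
        c=cap(nm); R.append(meas(c,nm))
    cv2.imwrite('pics/ring.png',cv2.resize(np.hstack(R),None,fx=1.6,fy=1.6))
E
python3 ring.py
```

```text
top ellipse [0.5438 0.208 ] [90.2273407  90.62325287] circ [0.5437 0.2079] 45.570491790771484 slot [0.5662 0.181 ] area 110.5 dist 0.03510601777927746 ang -50.29206123862966
side ellipse [0.5451 0.2092] [90.32106781 90.76654053] circ [0.545  0.2092] 45.54043960571289 slot [0.5668 0.1838] area 100.75 dist 0.033478701085769814 ang -49.43314484014647
```

View pics/ring.png

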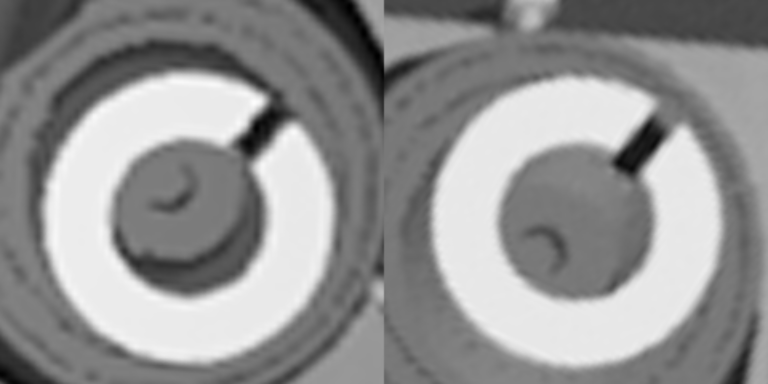

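Both views agree: ring centre ≈ (0.5444,0.2086), slot middle ≈ (0.567,0.182), slot direction ≈ -49.8°. Next I refine the microscope's yaw on a rectified top plane and check IK for both turns.

```bash
python3 - <<'E'
from h import *
for nm in('top','side'):
    c=cap(nm); g=cv2.imread(f'pics/{nm}0.png'); N=320; X0=MIC
    w=np.array([[-1,-1],[1,-1],[1,1],[-1,1]])*.04+X0
    M=cv2.getPerspectiveTransform(np.float32([proj(c,[*p,.135]) for p in w]),np.float32([[0,0],[N,0],[N,N],[0,N]]))
    r=cv2.warpPerspective(g,M,(N,N),flags=cv2.INTER_CUBIC); h=cv2.cvtColor(r,cv2.COLOR_BGR2HSV).astype(int)
    for th in (185,205):
        m=((h[...,2]>th)|((h[...,1]>120)&(h[...,2]>120))).astype(np.uint8); m=cv2.morphologyEx(m,cv2.MORPH_CLOSE,np.ones((15,15)))
        k=max(cv2.findContours(m,0,2)[0],key=cv2.contourArea); R=cv2.minAreaRect(k); print(nm,th,(X0+(np.array(R[0])-N/2)*.00025).round(4),np.array(R[1])*.25,R[2])
for k in (0,180):
  for a,b in ((22,-49.8),(22,130.2)):
    print(k,[None if q is None else np.round(q,2) for q in (bot.solve_ik([*MIC,.103],down(a+k)),bot.solve_ik([.567,.182,.192],down(b+k)),bot.solve_ik([.567,.182,.26],down(b+k)))])
print(np.round(bot.get_q(),2))
E
```

```text
top 185 [ 0.5466 -0.1514] [41.84142303 31.88820648] 20.72555923461914
top 205 [ 0.5467 -0.1514] [40.75656509 30.7777462 ] 20.80678939819336
side 185 [ 0.5469 -0.1473] [41.73502731 34.16794205] 21.801410675048828
side 205 [ 0.547  -0.1476] [40.37076187 32.21600723] 22.166345596313477
0 [array([-0.24,  0.68,  0.58,  1.89, -0.54,  0.73, -0.54]), array([-1.01,  0.7 ,  0.92,  1.78, -0.65,  1.  , -2.27]), array([-1.05,  0.61,  0.98,  1.72, -0.56,  1.11, -2.34])]
0 [array([-0.24,  0.68,  0.58,  1.89, -0.54,  0.73, -0.54]), array([-0.54,  0.52,  0.21,  1.75, -0.14,  0.88,  0.43]), array([-0.58,  0.44,  0.26,  1.69, -0.13,  1.02,  0.43])]
180 [array([ 0.93,  0.91, -1.08,  1.82,  0.94,  1.03,  1.41]), array([-0.54,  0.52,  0.21,  1.75, -0.14,  0.88,  0.43]), array([-0.58,  0.44,  0.26,  1.69, -0.13,  1.02,  0.43])]
180 [array([ 0.93,  0.91, -1.08,  1.82,  0.94,  1.03,  1.41]), array([-1.01,  0.7 ,  0.92,  1.78, -0.65,  1.  , -2.27]), array([-1.05,  0.61,  0.98,  1.72, -0.56,  1.11, -2.34])]
[-0.35  0.46  0.72  1.79 -0.35  1.02 -0.68]
```

```bash
python3 - <<'E'
from h import *
M=np.array([.5467,-.1497]); S=np.array([.5670,.1820])
bot.move_ptp([*M,.2],down(21.5)); bot.move_linear([*M,.103],v=.1); f=bot.get_ft_force(); print(bot.get_tool_pos(),f)
bot.gripper_to(0); print('w',bot.get_width(),bot.get_ft_force(),bot.get_tool_pos())
bot.move_linear([*M,.13],v=.06); print('w',bot.get_width(),bot.get_ft_force())
bot.move_linear([*M,.285],v=.12); bot.pause(.2); print('w',bot.get_width(),bot.get_ft_force(),bot.get_time_s())
bot.move_ptp([*S,.285],down(130.2)); bot.move_linear([*S,.215],v=.08); bot.pause(.2)
print('w',bot.get_width(),bot.get_ft_force(),bot.get_tool_pos(),bot.get_time_s())
for n in('top','side'):
    c=cap(n); cv2.imwrite(f'pics/{n}4.png',c['img'])
t=cv2.imread('pics/top4.png')[150:270,150:290];s=cv2.imread('pics/side4.png')[240:380,150:290]
cv2.imwrite('pics/c4.png',np.hstack([cv2.resize(t,(390,334),interpolation=2),cv2.resize(s,(400,400),interpolation=2)[:334]]))
E
```

```text
[ 0.54719403 -0.14991992  0.10361177] [-0.76186682 -0.6476246  -0.29002675]
w 0.03334723505569068 [0.36203209 0.32537752 4.29160245] [ 0.54700503 -0.1498286   0.10340388]
w 0.03336382172741247 [-1.09284     0.11632965 -3.01550952]
w 0.033568062512966255 [-0.24066235  0.07602321 -2.29730795] 18.2
w 0.03357422276521663 [-0.28190083  0.26067384 -2.64886059] [0.56730405 0.18213921 0.21552879] 20.6833
```

View pics/c4.png

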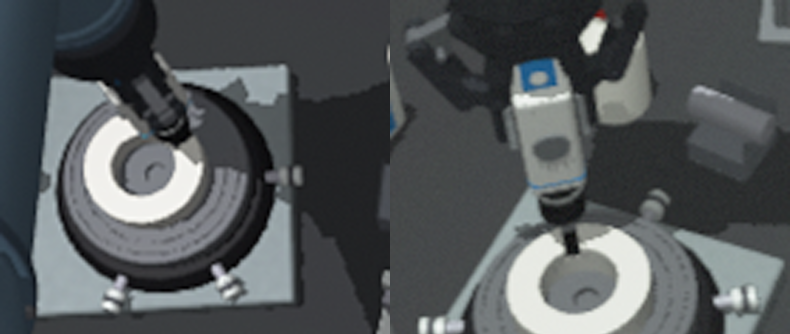

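The microscope is held upright above the slot. I check the lens position numerically and with a predicted outline drawn on the picture.

```bash
python3 - <<'E'
from h import *
p=np.array(bot.get_tool_pos()); zl=p[2]-.1034+.010; print('pred lens',p[:2],zl)
out=[]
for nm,(x,y,w,h) in dict(side=(170,245,100,100),top=(160,160,100,100)).items():
    c=cap(nm); g=cv2.imread(f'pics/{nm}4.png'); k=4
    im=cv2.resize(g[y:y+h,x:x+w],None,fx=k,fy=k,interpolation=cv2.INTER_CUBIC)
    L=lambda P:np.int32([(proj(c,q)-[x,y]+.5)*k for q in P])
    a=np.linspace(0,2*np.pi,48)
    for z in(zl,zl+.04): cv2.polylines(im,[L([[p[0]+.015*np.cos(t),p[1]+.015*np.sin(t),z] for t in a])],1,(0,255,0) if z==zl else (0,255,255),1)
    d=u(130.2);n=u(220.2)
    for z in(zl+.04,zl+.125): cv2.polylines(im,[L([[*(p[:2]+sx*.022*d+sy*.017*n),z] for sx,sy in((1,1),(1,-1),(-1,-1),(-1,1))])],1,(0,0,255),1)
    s=L([[.567,.182,.089]])[0]; cv2.drawMarker(im,tuple(int(i) for i in s),(255,0,255),0,10,1)
    # top-face blue label centre at its plane
    H=cv2.cvtColor(g,cv2.COLOR_BGR2HSV); 
    out.append(im)
cv2.imwrite('pics/c5.png',np.hstack(out))
E
```

```text
pred lens [0.56715065 0.18209597] 0.12192939850070922
```

View pics/c5.png

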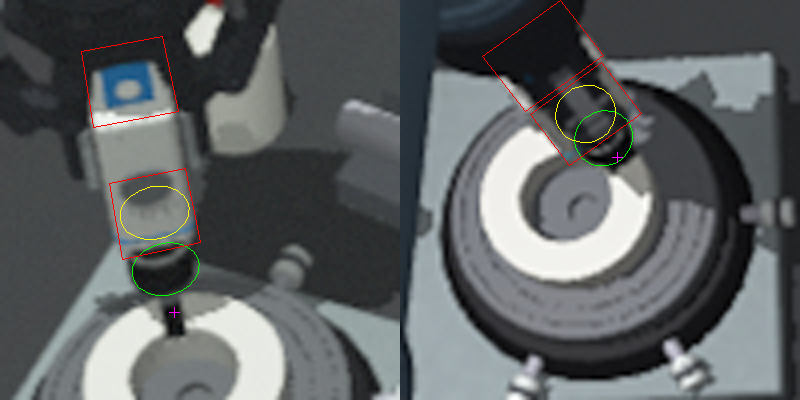

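```bash
python3 - <<'E'
from h import *
g=cv2.cvtColor(cv2.imread('pics/side4.png'),cv2.COLOR_BGR2GRAY)
print('rows 300..334, cols 202..220'); 
for r in range(300,332): print(r,g[r,200:222])
g=cv2.cvtColor(cv2.imread('pics/top4.png'),cv2.COLOR_BGR2GRAY)
print('top')
for r in range(184,206): print(r,g[r,200:224])
p=np.array([.5672,.1821,.1219])
for n in('side','top'):
    c=cap(n); a=np.linspace(0,6.28,60); q=np.array([proj(c,p+[.015*np.cos(t),.015*np.sin(t),0]) for t in a]); print(n,q.min(0),q.max(0), proj(c,[.567,.182,.089]))
E
```

```text
rows 300..334, cols 202..220
300 [143 146 143 145 143 140 138 140 138 141 141 143 140 141 140 139 129 115
  82  43  46  44]
301 [144 142 143 144 143 141 142 143 144 143 143 143 140 142 142 135 123 105
  74  45  47  47]
302 [143 142 143 143 144 142 142 142 143 142 141 140 141 135 128 123 112 103
  78  47  46  46]
303 [144 144 144 142 144 143 142 141 138 130 124 116 118 114 119 129 122 114
  79  44  46  43]
304 [138 140 145 140 132 124 118 121 117 113 128 134 127 125 135 139 126  97
  62  44  46  46]
305 [110 114 120 116 111 126 126 126 133 133 141 137 119  94  93  91  99  87
  45  43  48  47]
306 [135 134 135 135 135 140 138 123 103  94  89  82  69  46  47  80  90  65
  41  47  46  46]
307 [136 139 126 105  93  91  85  69  50  38  31  25  26  55  92  99  74  38
  42  48  46  46]
308 [149 129 104  64  42  36  28  28  29  28  24  35  54  82  95  78  40  31
  40  44  44  45]
309 [161 129  89  98  95  72  44  48  50  61  76  90  94  90  64  41  30  28
  37  42  48  44]
310 [164 130  56  83  99 100  94  95  97  99 105  95  81  64  36  18  16  22
  54  69  62  46]
311 [165 137  68  42  59  
[... 3690 characters left out ...]
 63  64]
201 [ 83  77  84  91 100 105 108 107  90 101  95  51  19  10  40  92 114 133
 141 140 134  96  64  64]
202 [ 79  97 110 113 118 121 123 126 123 128 118 113  70  38  97 135 142 139
 139 139 141 116  80  64]
203 [107 125 130 128 129 129 128 128 128 125 120 140 125 108 126 137 137 138
 138 139 140 125  94  69]
204 [127 128 128 127 128 127 127 127 128 127 128 132 196 220 219 169 132 136
 136 139 139 128 101  74]
205 [128 128 128 127 128 127 128 127 127 127 126 121 200 242 247 231 167 131
 136 138 139 138 108  77]
side [202.54197795 305.17601811] [219.23573121 318.36146406] [213.16526421 322.63009908]
top [203.20036002 187.1510262 ] [217.65751727 200.95925801] [213.90092758 198.78576109]
```

The nose edges match the prediction to about 1 px in both views: side bottom 318 against 318.4, top bottom 201 against 201.0. I lower to the final height and check once more.

```bash
python3 - <<'E'
from h import *
bot.move_linear([.567,.182,.192],v=.04); bot.pause(.4)
p=bot.get_tool_pos(); print(p,'lens z',p[2]-.0934,bot.get_width(),bot.get_ft_force(),np.abs(bot.get_joint_velocities()).max(),bot.get_time_s())
from ring import meas
im=[]
for n in('side','top'):
    c=cap(n); im.append(c['img']); q=np.array([proj(c,[p[0]+.015*np.cos(t),p[1]+.015*np.sin(t),p[2]-.0934]) for t in np.linspace(0,6.28,60)]); print(n,q.min(0),q.max(0)); meas(c,n)
a=cv2.resize(im[0][240:360,150:270],(400,400),interpolation=2); b=cv2.resize(im[1][150:320,150:520],(400,184),interpolation=2); d=cv2.resize(im[0][140:240,280:420],(400,216),interpolation=2)[:216]
cv2.imwrite('pics/c6.png',np.hstack([a,np.vstack([b,d])]))
E
```

```text
[0.56704011 0.18204256 0.19213889] lens z 0.09873888821744863 0.033634100984393026 [-0.06577286 -0.40171832 -1.98008726] 0.0021639030210204944 22.1083
side [204.29408606 312.96179123] [220.70240388 326.0982966 ]
side ellipse [0.5449 0.2093] [90.23110199 90.63152313] circ [0.545  0.2092] 45.67379379272461 slot [0.5684 0.1826] area 339.25 dist 0.035635579466843745 ang -48.698079759800045
top [205.80957317 190.66473804] [219.96913808 204.20985418]
top ellipse [0.5433 0.2081] [89.88043976 90.67533112] circ [0.5437 0.208 ] 45.61124038696289 slot [0.5731 0.1925] area 721.25 dist 0.03361875195812345 ang -27.72976495854784
```

View pics/c6.png

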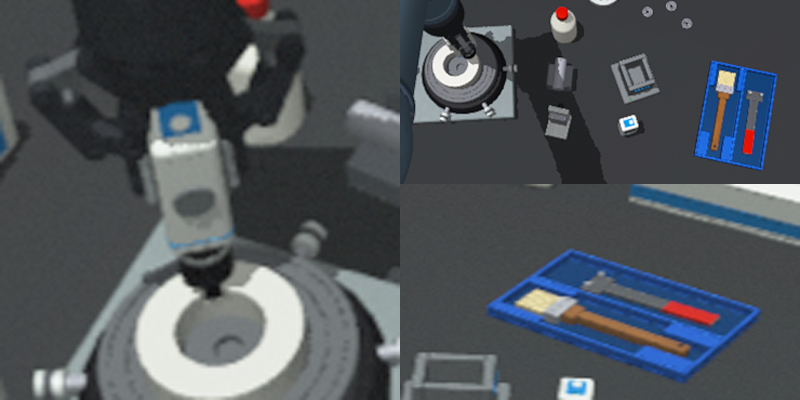

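The microscope hangs upright over the slot, the ring has not moved, the brush is flat in its bay and the bystanders are still in place. I hand in.

```bash
python3 -c "
from bench import bot
bot.close_job()"
```

```text
the job is handed in; nothing more can be done
```

I finished and handed in the job at about 22 s of the 61 s allowed. No verdict is reported, so what follows rests on my own checks.

- **Brush:** I laid it in the large tray's brush bay, bristles in the wide end, and let it go. The last picture shows it flat and centred. Its measured pose was within about 1–2 mm and 1–2° of the bay, taken just before I lowered it. The side view read the handle 5 mm off sideways, which I put down to the handle's side face showing in the mask.
- **Microscope:** I lifted the larger one from its cradle and am holding it upright, jaws shut on it at 33.6 mm. The lens is about 9.7 mm above the slot's middle and its broad sides are turned to the slot's measured direction (-49.8°). Before the last 23 mm down, the nose edges matched the predicted outline to about 1.5 px in both views. The arm is still, and the wrist reads only about the microscope's weight (-2 N).
- **Ring:** its measured centre moved under 1 mm. Closing on the brush gave about 6 N upward at the wrist, so the fingertips may have touched the ring lightly.
- **Bystanders:** they look unmoved in the last picture. I did not measure them.
- **Disagreements:** the two cameras differ by 2–3 mm on the slot's position, and I used the average, inside the 7 mm limit. The slot reading from the top view at the end (angle -27.7°) is not valid, because the microscope covers the slot there.

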